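# Hang the tile tamper home between its neighbours

## Robot

A 7-joint arm with a two-finger parallel gripper is mounted at the origin on a cart in front of the work surface, level with it; the furniture and walls round the work are solid. World frame = base frame: x ahead of the robot, y to its left, z up, the work surface at z = 0. Lengths are in m, angles in degrees, forces in N, time in s.
With the tool pointing down it reaches from about 0.4 to 0.875 m from the base axis. Payload 6.5 kg.
Tool frame: the origin (TCP) lies midway between the tips of the shut fingers; the grasp point (between the pads) lies 19 mm behind it (robot.grip_depth is the distance from the TCP to the grasp point, in m); z points along the fingers, y is the line along which they close (so a half turn about z gives the same grasp; the last joint's range is limited). The gripper opens to 85 mm and grips with 20 to 120 N. Pads are 22 mm wide; open, the fingers measure 114 mm over their backs; the gripper's body (76 mm by 85 mm) begins 54 mm behind the grasp point. The pads swing forward as they close: fully open they stand 13 mm farther back than shut.
Start: joints at [66.165, 30.733, -0.252, 88.115, 0.149, 61.152, -4.079], TCP at [0.223, -0.611, 0.231] pointing down, gripper open.
Joint ranges: [-154.64, 154.64], [-21.42, 123.67], [-72.66, 72.17], [13.99, 137.28], [-74.86, 254.86], [10.95, 109.41], [-158.01, 158.01]. Speed limits (degrees/s): [136.94, 136.94, 180, 180, 180, 180, 180].

## Interface

Orientations are given as [roll, pitch, yaw] about the fixed x, y, z axes, in that order (R = Rz(yaw) Ry(pitch) Rx(roll)).
In Python, from rig import robot, viewer gives the robot as it stands. Calls block until the motion is done:
- robot.movep(position, orientation): joint-space move of the TCP to a pose.
- robot.move_straight(position, max_speed=0.15, orientation=None): straight line of the TCP; orientation=None keeps the orientation; max_speed is the mean speed in m/s.
- robot.set_joints(angles): joint-space move.
- robot.grip(opening, strength=None): finger opening in m; strength is the grip in N (None keeps the last); returns when the fingers have stopped.
- robot.pause(seconds).
- robot.solve_ik(position, orientation): joint angles nearest the present ones, or None.
- robot.state(): the state.
- viewer.get_image(name): name is "scene" or "side" or "wrist"; returns the picture (420x560x3 uint8, red, green, blue); there is no depth.
- viewer.get_calibration(name): a dict with "mtx" (3x3 intrinsics, pixels), "xyz" and "attitude" of the camera in the world. Camera axes: x right, y up, looking along -z (the intrinsics and any distortion apply to the point x, -y, -z); pixel columns grow to the right and rows downward; lengths in m; the calibration is good to about 2 mm. The wrist camera is an equidistant fisheye: a pixel r from the principal point sees the ray r / f radians off the axis. A picture is of the moment at which its call begins: read the wrist's pose just before it. get_calibration takes no time and is no camera call; for the wrist camera it gives the pose at the moment of the call.
A pose or a line that the arm cannot do raises robot.Unreachable and nothing moves.
- robot.hand_in(): hands the job in; it is judged then, once.
The state is a dict: "clock": time; "joints": joint angles; "joint_velocities": joint speeds; "joint_efforts": joint torques, N m; "tcp_pos": TCP position; "eef_rot": TCP orientation; "ft_force": force on the tool from outside, world axes, zero at the start; "torque": the same for the moment, N m; "opening": finger opening in m; "grip_force": force on a finger pad.
Only numpy, scipy, OpenCV 4.12 (cv2) and the standard library are available. Lean on these libraries where they do the work, as an engineer would, in place of code of your own. Each camera call takes 0.05 s, during which the arm holds its last target. There are 200 camera calls.

## Task

Put the red-handled tile tamper away in the rack: hang it by its flat-sided shaft in the front part of the empty fork (the one under the yellow tag) and let go of it there. Then push it back along the fork until it drops fully home and hangs straight like its neighbours; feel your way, gently, because nobody has measured how far that fork stands out, and do not knock the neighbours or shove the fork itself back in its clamp.

Things in the scene. Friction and masses are not known exactly. Their poses are not given: they have to be found in the camera images.
- tamper_mid (a point): Tile tamper, 152 mm tall, about 0.4 kg, standing upright on its foot; point on its axis half-way up, 76 mm above the underside of the foot. z runs up the shaft, x along the wide side of the flat shaft; a half turn about z changes nothing. Black foot 50 (x) x 48 (y) x 25 mm; above it a flat steel shaft 22 (x) x 9.5 (y) mm, 60 mm long.
- tamper_boss (a point): Centre of the underside of the tamper's square brass boss, 9 mm above tamper_mid, at the top of the flat shaft. Boss 25 x 25 mm, 9 mm high; on it lies a round steel collar 40 mm across and 8 mm thick, and on that the grip. Axes as tamper_mid.
- tamper_grip (a point): Centre of the tamper's red bar grip, 38 (x) x 24 (y) x 50 (z) mm, 51 mm above tamper_mid. Axes as tamper_mid.
- free_place: Empty place of the rack, under the yellow tag. Origin: nominal seat of its fork, on the fork plate's top face, 130 mm above the bench; x points level into the rack, y left, z up. The real fork lies on this x axis at this height, but stands up to 15 mm farther out or in along x, which is not told: feel it. Steel plate 50 mm wide, 10 mm thick. Neighbouring seats 64 mm to either side.
- slot_mouth (a point): Nominal front end of the empty fork, 71 mm before the nominal seat, on the plate's top face; axes as free_place. Between two prongs with rounded tips runs a slot 12 mm wide (full width from 9 mm behind this end inwards), open to the front. The shaft enters only from the front, its wide side along the slot; the boss then rides on the polished prongs.
- slot_pocket (a point): Nominal middle of the pocket at the seat, on the plate's top face: the slot widens to a square hole 30 x 30 mm into which the boss drops by 9 mm until the collar lies on the plate. A stop under the plate halts the shaft 1.5 mm behind the middle of the real pocket. The backboard's face is 40 mm behind this point, 55 mm higher at its top: too near for a finger behind a tamper that is home.
- fork_slip (a joint): How far the empty fork has been shoved in its clamp since the start, in m: 0 at the start, + back into the rack. The clamp gives way at a push of about 15 N along x and does not spring back. (It does not show how far the fork stood out to begin with.)
- rack: Wooden bench rack 290 mm wide with four forks in a row, 64 mm apart; the origin lies on the bench under the middle of the row of seats; x points from its open front to the backboard, y to the left along the row. The two outer places and one of the two inner ones are taken; the base board, 12 mm thick, reaches 70 mm to the front.
- neighbour_a_mid (a point): White-footed, dark brown tamper of the same make with a round knob for a grip, hanging fully home in its fork; point on its axis, half-way up (its knob, 44 mm across, reaches 73 mm above the point, its 50 x 48 mm foot 76 mm below); always in the leftmost place.
- neighbour_b_mid (a point): Grey-footed, black-knobbed tamper of the same make with a round knob for a grip, hanging fully home in its fork; point on its axis, half-way up (its knob, 44 mm across, reaches 73 mm above the point, its 50 x 48 mm foot 76 mm below); in one of the two inner places.
- neighbour_c_mid (a point): Black-footed, light wooden tamper of the same make with a round knob for a grip, hanging fully home in its fork; point on its axis, half-way up (its knob, 44 mm across, reaches 73 mm above the point, its 50 x 48 mm foot 76 mm below); always in the rightmost place.
Not all that is in view belongs to the job. Leave any green look-alike of the part that bears tamper_mid alone.

How it is judged (in metres and radians):
On the way:
1. the tamper hangs on the prongs, in the front part of the empty fork, and has been let go (x of tamper_mid in the frame of free_place between -0.075 and -0.018 m and y of tamper_mid in the frame of free_place between -0.006 and 0.006 m and z of tamper_mid in the frame of free_place between -0.0125 and -0.004 m and contact force between the fingers and tamper below 0.2 N and angle between tamper_mid's own z axis and vertical below 0.08 rad and linear speed of tamper below 0.02 m/s), for 0.2 s.
At the end, for the whole second after the job is handed in: The tamper hangs at rest in the empty fork with its boss down in the pocket and its collar on the plate (within 2.5 mm of its full drop, within 6 mm sideways), tilted less than 0.08 rad, released (x of tamper_mid in the frame of free_place between -0.023 and 0.023 m and y of tamper_mid in the frame of free_place between -0.006 and 0.006 m and z of tamper_mid in the frame of free_place between -0.022 and -0.0155 m and contact force between the fingers and tamper below 0.2 N and angle between tamper_mid's own z axis and vertical below 0.08 rad and linear speed of tamper below 0.02 m/s); the robot touches nothing.
It fails at once if neighbour a is knocked: shifted by more than 10 mm or tilted by more than 0.2 rad (distance of neighbour_a_mid from where it was at the start of the episode above 0.01 m or angle between neighbour_a_mid's own z axis and vertical above 0.2 rad).
It fails at once if neighbour b is knocked: shifted by more than 10 mm or tilted by more than 0.2 rad (distance of neighbour_b_mid from where it was at the start of the episode above 0.01 m or angle between neighbour_b_mid's own z axis and vertical above 0.2 rad).
It fails at once if neighbour c is knocked: shifted by more than 10 mm or tilted by more than 0.2 rad (distance of neighbour_c_mid from where it was at the start of the episode above 0.01 m or angle between neighbour_c_mid's own z axis and vertical above 0.2 rad).
It fails at once if the empty fork is shoved more than 2 mm in its clamp (value of joint fork_slip above 0.002 m or value of joint fork_slip below -0.002 m).
It also fails if it takes over 59 s, if anything falls off the work surface, if the arm or the gripper's body presses on something with over 40 N, if the wrist force passes 120 N, or if a joint passes its speed limit or range.

## Working session

There is one attempt and no reset: what is moved stays moved. The work goes in short steps, each a Python script; the robot and the scene stay as the last script left them, time stands still between calls to the robot, and variables do not carry over. Pictures are saved under pics/ and viewed, at most 10 in all, crops included, and the job is handed in when it is done.

```bash
mkdir -p pics; cat > h.py <<'E'
import numpy as np, cv2
from rig import robot, viewer
def save(n,f):
    im=viewer.get_image(n); cv2.imwrite('pics/'+f,im[:,:,::-1]); return im
E
python3 - <<'E'
from h import *
print(robot.state())
for n in ['scene','side','wrist']:
    c=viewer.get_calibration(n); print(n,c); save(n,n+'0.png')
E
```

```text
{'clock': 0.0, 'joints': array([66.16383267, 30.77660001, -0.2531243 , 88.17321963,  0.15000667,
       61.15307943, -4.08018486]), 'joint_velocities': array([ 0.01807592, -0.02264244,  0.04682557, -0.01547882,  0.01155345,
       -0.0376805 , -0.01880368]), 'joint_efforts': array([ 3.70851412e-04, -5.83417797e+01,  1.04851864e+00, -2.59102589e+01,
        1.22498826e-02,  9.56156873e-03, -3.66498580e-05]), 'tcp_pos': array([ 0.22251077, -0.61002518,  0.2304063 ]), 'eef_rot': array([-1.79897812e+02,  9.03529351e-03,  2.00460750e+01]), 'ft_force': array([ 0.28759841, -0.18896531, -0.36574255]), 'torque': array([-0.00206644,  0.0229893 , -0.03238461]), 'grip_force': 0.0, 'opening': 0.08520217303372866}
scene {'mtx': array([[449.01980373,   0.        , 284.45497755],
       [  0.        , 449.01980373, 210.02690106],
       [  0.        ,   0.        ,   1.        ]]), 'xyz': array([-0.1354958 , -0.59656981,  0.46383354]), 'attitude': array([ 63.36441884,   0.99961164, -56.9150175 ])}
side {'mtx': array([[391.7379183 ,   0.        , 278.60404505],
       [  0.        , 391.7379183 , 212.49000367],
       [  0.        ,   0.        ,   1.        ]]), 'xyz': array([ 0.9479303 , -0.75798793,  0.59803522]), 'attitude': array([55.0318957 , -0.89209452, 37.97633469])}
wrist {'mtx': array([[325.1922621 ,   0.        , 281.17455675],
       [  0.        , 325.1922621 , 204.99498908],
       [  0.        ,   0.        ,   1.        ]]), 'xyz': array([ 0.29241523, -0.58479397,  0.37229818]), 'attitude': array([-16.94844287,   0.09156504, -69.9419428 ])}
```

```bash
cd pics; python3 -c "
import cv2,numpy as np
a=[cv2.imread(n+'0.png') for n in ('scene','side')]
w=cv2.imread('wrist0.png')
cv2.imwrite('m0.png',np.vstack([a[0],a[1]])[:, :]) ; m=np.hstack(a); print(m.shape)"
```

```text
(420, 1120, 3)
```

View pics/scene0.png

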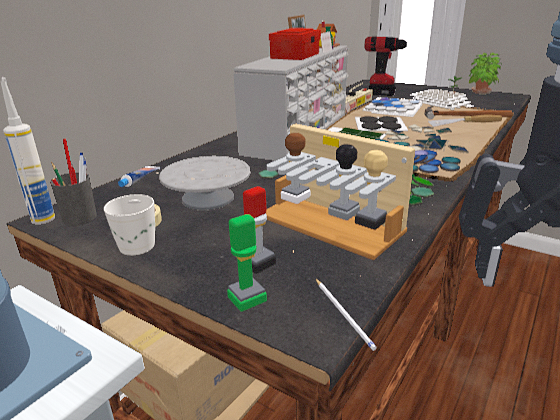

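View pics/side0.png

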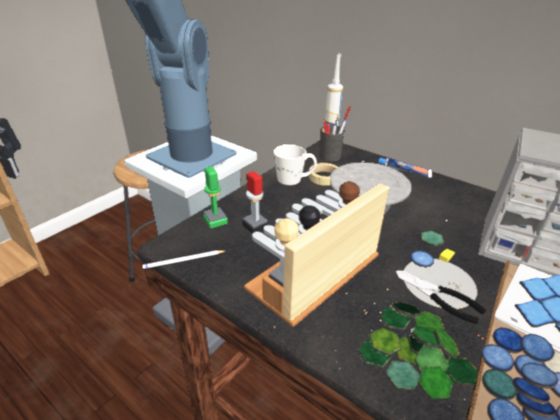

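View pics/wrist0.png

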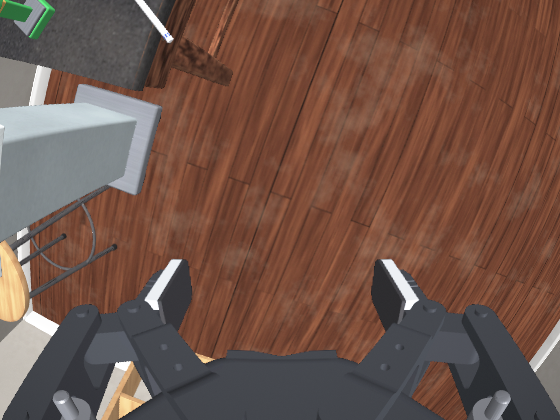

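Candidates: the red-gripped, black-footed tamper (scene ~(257,225)) is the one I want. The green look-alike is at (245,260), and the red drill (383,65) and red box (295,43) are background. The empty fork is the second from the left: the brown knob is leftmost at (295,143), the yellow tag is at (330,141), and the black knob is at (346,155).

```bash
cat >> h.py <<'E'
from scipy.spatial.transform import Rotation as Ro
def ray(c,px,fish=False):
    """camera calibration, pixel -> origin, unit direction in world"""
    K=c['mtx']; u=(np.array(px,float)-K[:2,2])/K[0,0]
    if fish:
        r=np.hypot(*u); d=np.array([*(u/r*np.sin(r)),np.cos(r)]) if r>0 else np.array([0,0,1.])
    else: d=np.array([*u,1.])
    d=np.array([d[0],-d[1],-d[2]]); d/=np.linalg.norm(d)
    return np.array(c['xyz']), Ro.from_euler('xyz',c['attitude'],degrees=True).apply(d)
def tri(rays):
    A=np.zeros((3,3));b=np.zeros(3)
    for o,d in rays: P=np.eye(3)-np.outer(d,d);A+=P;b+=P@o
    x=np.linalg.solve(A,b); return x,[np.linalg.norm((np.eye(3)-np.outer(d,d))@(x-o))*1000 for o,d in rays]
def onz(o,d,z): return o+d*(z-o[2])/d[2]
def proj(c,p,fish=False):
    q=Ro.from_euler('xyz',c['attitude'],degrees=True).inv().apply(np.asarray(p)-c['xyz'])*[1,-1,-1]
    K=c['mtx']
    if fish:
        t=np.arctan2(np.hypot(q[0],q[1]),q[2]); s=K[0,0]*t/np.hypot(q[0],q[1])
    else: s=K[0,0]/q[2]
    return q[:2]*s+K[:2,2]
E
python3 - <<'E'
from h import *
cs,cd=[viewer.get_calibration(n) for n in('scene','side')]
def cen(f,box):
    im=cv2.cvtColor(cv2.imread(f),cv2.COLOR_BGR2HSV);x0,y0,x1,y1=box
    h,s,v=[im[y0:y1,x0:x1,i].astype(int) for i in range(3)]
    m=((h<6)|(h>174))&(s>150)&(v>60); y,x=np.nonzero(m); return (x.min()+x.max())/2+x0,(y.min()+y.max())/2+y0,m.sum()
a=cen('pics/scene0.png',(235,180,275,240));b=cen('pics/side0.png',(240,165,270,205));print(a,b)
P={'red':(a[:2],b[:2]),'brown':((295,143),(349,190)),'black':((346,155),(310,217)),'wood':((376,163),(287,230))}
for k,(p,q) in P.items(): print(k,*tri([ray(cs,p),ray(cd,q)]))
a=cv2.imread('pics/scene0.png')[175:315,215:415];b=cv2.imread('pics/side0.png')[150:310,190:400]
m=np.vstack([cv2.resize(a,(600,300),interpolation=2)*1,cv2.resize(b,(600,300),interpolation=2)])
a=cv2.resize(cv2.imread('pics/scene0.png')[115:285,220:420],None,fx=4,fy=3.5,interpolation=2);cv2.imwrite('pics/c1.png',a)
E
```

```text
(np.float64(254.5), np.float64(201.5), np.int64(603)) (np.float64(254.0), np.float64(183.0), np.int64(283))
red [ 0.42151676 -0.1650359   0.12860598] [np.float64(0.5326878821777017), np.float64(0.5326878821776558)]
brown [ 0.63846185 -0.1115706   0.16610201] [np.float64(2.0461297525812765), np.float64(2.0461297525812)]
black [ 0.62658405 -0.2378315   0.16369465] [np.float64(0.2035030334667116), np.float64(0.20350303346670082)]
wood [ 0.61863981 -0.30216448  0.16409258] [np.float64(2.313480184613802), np.float64(2.3134801846137143)]
```

View pics/c1.png

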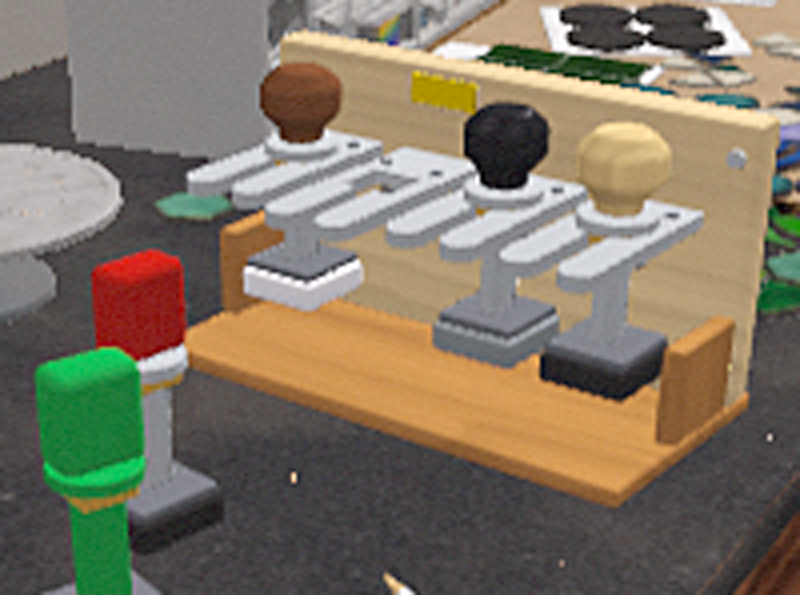

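The crop confirms it: red grip, steel shaft, black foot. The empty fork under the yellow tag sits between the brown and black knobs. Triangulated heights agree with the description (grip 0.129 vs 0.127 expected, knobs 0.164 vs 0.163, spacing 64). Next I'll look from above with the wrist camera.

```bash
python3 - <<'E'
from h import *
robot.move_straight([0.23,-0.60,0.34],0.3)
robot.movep([0.48,-0.18,0.34],[180,0,-6])
robot.pause(0.3)
import pickle
c=viewer.get_calibration('wrist'); s=robot.state(); save('wrist','w1.png'); pickle.dump(c,open('w1.pkl','wb'))
print(s['tcp_pos'],s['eef_rot'],s['clock'],s['ft_force'],c['xyz'],c['attitude'])
for p in [(.4215,-.165,.152),(.638,-.1116,.185),(.632,-.175,.13)]: print(proj(c,p,True))
E
```

```text
[ 0.47992291 -0.18041332  0.3399758 ] [ 1.79998847e+02  9.25201434e-04 -6.04085902e+00] 2.75 [ 0.06456268  1.06949232 -0.03447922] [ 0.55379758 -0.18827384  0.48177433] [-1.69495123e+01  2.03764588e-02 -9.60288249e+01]
[272.82184042 234.3069529 ]
[188.73233255  32.13244449]
[261.10873822  39.47091218]
```

View pics/w1.png

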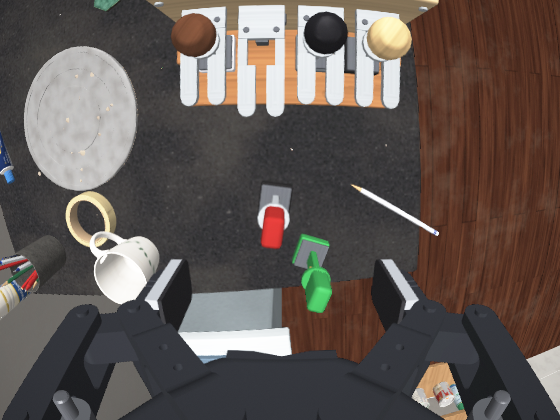

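The wrist view shows the red grip at (273,235), its foot at (275,196), and the empty fork's prongs at (255,90). The tips are at row 115, while the neighbours' are at about 105, so this fork seems to stand further out. I'll rectify the view onto known planes to get numbers.

```bash
cat >> h.py <<'E'
def ortho(im,c,z,x0,x1,y0,y1,s):
    """top view of plane z: up = +x world, left = +y world; s m/px"""
    X,Y=np.meshgrid(np.arange(x1,x0,-s),np.arange(y1,y0,-s),indexing='ij')
    p=np.stack([X,Y,np.full_like(X,z)],-1).reshape(-1,3)
    q=Ro.from_euler('xyz',c['attitude'],degrees=True).inv().apply(p-c['xyz'])*[1,-1,-1]
    r=np.hypot(q[:,0],q[:,1]);k=c['mtx'][0,0]*np.arctan2(r,q[:,2])/r
    m=(q[:,:2]*k[:,None]+c['mtx'][:2,2]).reshape(*X.shape,2).astype(np.float32)
    return cv2.remap(im,m[...,0],m[...,1],cv2.INTER_CUBIC)
E
python3 - <<'E'
from h import *
import pickle
c=pickle.load(open('w1.pkl','rb'));im=cv2.imread('pics/w1.png')
f=ortho(im,c,.13,.53,.68,-.31,-.11,.00025*1.0)   # 600 x 800
def grid(g,x1,y1,s,st,n):
    for i in range(0,g.shape[0],int(st/s)): cv2.line(g,(0,i),(6,i),(0,0,255),1)
    return g
f=cv2.resize(f,(533,400),interpolation=3)        # .375 mm/px
g=ortho(im,c,.152,.37,.47,-.21,-.11,.0005);h=ortho(im,c,.025,.37,.47,-.21,-.11,.0005)
out=np.zeros((400,800,3),np.uint8);out[:,:533]=f;out[:200,560:760]=g;out[200:,560:760]=h
cv2.imwrite('pics/o1.png',out)
# red grip: rect of mask on the z=.152 plane; brightest (top) face
for nm,z in(('mid',.152),):
    G=cv2.cvtColor(g,cv2.COLOR_BGR2HSV).astype(int);m=((G[...,0]<8)|(G[...,0]>172))&(G[...,1]>140)&(G[...,2]>60)
    print(m.sum(),np.percentile(G[...,2][m],[5,25,50,75,95]))
E
```

```text
4107 [153. 191. 216. 227. 232.]
```

View pics/o1.png

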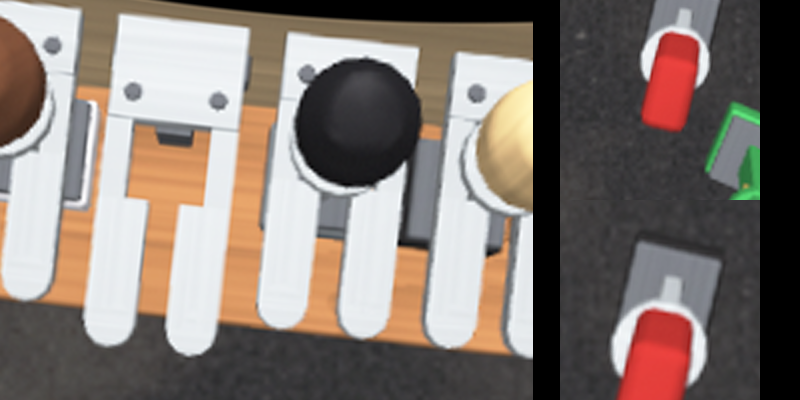

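```bash
python3 - <<'E'
from h import *
import pickle
c=pickle.load(open('w1.pkl','rb'));im=cv2.imread('pics/w1.png')
g=ortho(im,c,.152,.37,.47,-.21,-.11,.0005)
G=cv2.cvtColor(g,cv2.COLOR_BGR2HSV).astype(int);m=((G[...,0]<8)|(G[...,0]>172))&(G[...,1]>140)&(G[...,2]>190)
m=cv2.morphologyEx(m.astype(np.uint8),cv2.MORPH_OPEN,np.ones((5,5)))
y,x=np.nonzero(m);r=cv2.minAreaRect(np.c_[x,y].astype(np.float32));print(r,'->',.47-r[0][1]*.0005,-.11-r[0][0]*.0005)
cs,cd=[viewer.get_calibration(n) for n in('scene','side')]
print('green',*tri([ray(cs,(243,235)),ray(cd,(211,181))]))
E
```

```text
((110.80992889404297, 83.25389099121094), (39.85868835449219, 86.525390625), 15.018359184265137) -> 0.4283730545043945 -0.1654049644470215
green [ 0.32743338 -0.2129023   0.12139215] [np.float64(1.3127970952672672), np.float64(1.3127970952672976)]
```

```bash
python3 - <<'E'
from h import *
robot.grip(0.055,30)
robot.movep([.423,-.1655,.20],[180,0,-13])
robot.move_straight([.423,-.1655,.109],.12)
robot.grip(0.0,40)
s=robot.state();print(s['opening'],s['grip_force'],s['ft_force'],s['clock'])
robot.move_straight([.423,-.1655,.16],.1)
# hover in front of fork: nominal seat S, axis yaw a
a=np.radians(-5.9);ex=np.array([np.cos(a),np.sin(a)]);S=np.array([.6325,-.1747])
p=S-.135*ex
robot.move_straight([*p,.162],.15,[180,0,-5.9]);robot.pause(.3)
import pickle
c=viewer.get_calibration('wrist');save('wrist','w2.png');pickle.dump(c,open('w2.pkl','wb'))
s=robot.state();print(s['opening'],s['grip_force'],s['ft_force'],s['tcp_pos'],s['eef_rot'],s['clock'])
E
```

```text
0.02378372319409726 39.573798179626465 [-0.40759158  0.88968636  6.71753003] 5.15
0.023566536755477166 39.17423665523529 [ 0.68477931  0.02506906 -3.64461231] [ 0.49779401 -0.16096897  0.16208343] [ 1.79990778e+02  7.03447214e-03 -5.92397914e+00] 6.8083
```

View pics/w2.png

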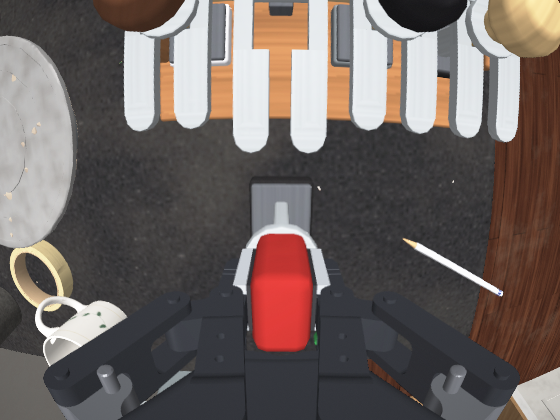

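The tamper is held straight: foot at columns 250–311, shaft at about 281. The slot is dead ahead at columns 268–293. I'll measure the slot's lateral offset in the tool frame.

```bash
python3 - <<'E'
from h import *
import pickle
c=pickle.load(open('w2.pkl','rb'));im=cv2.imread('pics/w2.png').astype(float)
sat=im.max(2)-im.min(2); g=im.min(2)
a=np.radians(-5.924);ex=np.array([np.cos(a),np.sin(a)]);ey=np.array([-ex[1],ex[0]]);T=np.array([.49779,-.16097])
S=np.array([.6325,-.1747])
def edge(r,c0,c1):
    p=np.arange(c0,c1);v=g[r,c0:c1];t=(v.max()+v.min())/2;k=np.argmax(np.abs(np.diff(v)))
    return p[k]+(t-v[k])/(v[k+1]-v[k])
for r in (60,75,90,105,120,130):
    o=[]
    for c0,c1 in((225,245),(258,278),(283,302),(318,338)):
        e=edge(r,c0,c1);q=onz(*ray(c,(e,r),True),.13)[:2]-T;o.append((q@ey)*1000);xx=q@ex
    print(r,round(xx,4),np.round(o,1),'slotmid %.2f platemid %.2f'%((o[1]+o[2])/2,(o[0]+o[3])/2))
# shaft / foot sanity, foot top z = mid... tips row
for px in((251,152),(308,152)): q=onz(*ray(c,px,True),.13)[:2];print('tip',(q-T)@ex,(q-T)@ey,(q-S)@ex)
zf=.1625-.109-.0+.025
for px in((250.5,200),(311,200)): q=onz(*ray(c,px,True),zf)[:2]-T;print('foot',q@ex,q@ey)
E
```

```text
60 0.1009 [ 25.5   6.5  -5.3 -24.5] slotmid 0.62 platemid 0.53
75 0.0927 [ 25.6   6.7  -5.1 -24.3] slotmid 0.76 platemid 0.65
90 0.0846 [ 25.7   6.6  -5.  -24.2] slotmid 0.80 platemid 0.76
105 0.0765 [ 25.9   6.7  -5.  -24.1] slotmid 0.87 platemid 0.90
120 0.0684 [ 25.8   6.8  -4.9 -24. ] slotmid 0.95 platemid 0.91
130 0.063 [ 25.9   6.8  -4.8 -24.1] slotmid 0.98 platemid 0.93
tip 0.05096460954188824 0.01617214445438658 -0.08444305705220868
tip 0.050949246916140035 -0.014510583853195909 -0.08445841967795688
foot 0.009196882674763306 0.02211709824160401
foot 0.009200168782384693 -0.021637244433979998
```

```bash
cat >> h.py <<'E'
YAW=-6.4
a=np.radians(-5.924);_ex=np.array([np.cos(a),np.sin(a)]);_ey=np.array([-_ex[1],_ex[0]])
b=np.radians(YAW);EX=np.array([np.cos(b),np.sin(b)]);EY=np.array([-EX[1],EX[0]])
P0=np.array([.49779,-.16097])+.083*_ex+.0006*_ey   # point on the fork axis at nominal x=-.052
def at(x,y=0): return P0+(x+.052)*EX+y*EY          # x in free_place frame
def F():
    f=robot.state()['ft_force']; return np.round([f[:2]@EX,f[:2]@EY,f[2]],2)
E
python3 - <<'E'
from h import *
robot.move_straight([*at(-.13),.158],.1,[180,0,YAW]);robot.pause(.2);f0=F();print(f0)
for x in (-.098,-.090,-.084,-.078,-.072,-.066,-.060,-.054):
    robot.move_straight([*at(x),.158],.05);robot.pause(.08);f=F()-f0;print(x,f)
    if abs(f[:2]).max()>6: print('STOP');break
else:
    for z in (.156,.155,.154,.153,.152,.151):
        robot.move_straight([*at(-.054),z],.02);robot.pause(.08);f=F()-f0;print(z,f)
        if f[2]>3: break
save('wrist','w3.png');save('scene','s3.png')
print(robot.state()['clock'],robot.state()['tcp_pos'])
E
```

```text
[-0.6  -1.1  -3.13]
-0.098 [ 0.46  1.32 -0.18]
-0.09 [ 0.33  1.54 -0.31]
-0.084 [-0.04  1.07 -0.19]
-0.078 [ 0.45  1.28 -1.78]
-0.072 [ 0.72  1.49 -0.37]
-0.066 [ 0.47  1.05 -1.56]
-0.06 [ 0.31  1.11 -0.91]
-0.054 [ 0.12  1.88 -0.82]
0.156 [ 1.12  1.25 -0.39]
0.155 [ 0.56  2.38 -0.93]
0.154 [-0.77  1.71  5.97]
11.725 [ 0.57873664 -0.16875288  0.15455261]
```

The shaft slid in without resistance, and the boss met the plate at the expected height. I'll let go, lift clear and look.

```bash
python3 - <<'E'
from h import *
robot.grip(0.045);robot.pause(.5);print(F(),robot.state()['grip_force'],robot.state()['opening'])
robot.move_straight([*at(-.054),.24],.1);robot.grip(0.0,20)
robot.move_straight([*at(-.12),.24],.15);robot.pause(.2)
import pickle
c=viewer.get_calibration('wrist');w=save('wrist','w4.png');pickle.dump(c,open('w4.pkl','wb'));s=save('scene','s4.png')
cv2.imwrite('pics/v4.png',np.hstack([cv2.resize(s[115:285,220:420],(400,340),interpolation=2),cv2.resize(w[:300,130:430],(340,340),interpolation=2)])[:,:,::-1])
print(F(),robot.state()['clock'])
E
```

```text
[-0.23  0.48  0.04] 0.0 0.04512004276375527
[ 0.01 -0.88  0.49] 14.9667
```

View pics/v4.png

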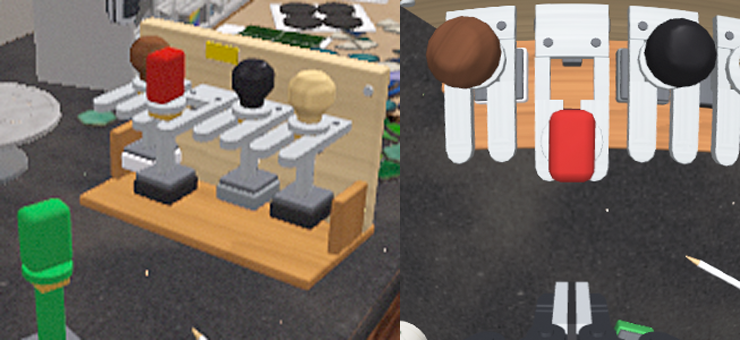

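It's hanging upright on the prongs, released. Now the gentle push, low against the collar with the fingers shut, in small force-checked steps.

```bash
python3 - <<'E'
from h import *
robot.move_straight([*at(-.12),.1405],.15);robot.pause(.3)
def fx(n=3):
    v=[]
    for _ in range(n): robot.pause(.03);v.append(F()[0])
    return np.mean(v)
f0=fx(6);print('f0',f0)
x=-.10;robot.move_straight([*at(x),.1405],.05);log=[]
while x<-.036:
    x+=.001 if x<-.054 else .0004
    robot.move_straight([*at(x),.1405],.02);f=fx(3)-f0;log.append((round(x,4),round(f,1)))
    if f<-4: break
for l in log: print(*l,end='; ')
s=robot.state();print(s['clock'],(s['tcp_pos'][:2]-at(0))@EX)
save('wrist','w5.png');save('scene','s5.png')
E
```

```text
f0 0.07333333333333332
-0.099 0.2; -0.098 -0.1; -0.097 -0.2; -0.096 0.4; -0.095 0.3; -0.094 -0.0; -0.093 0.4; -0.092 0.3; -0.091 0.0; -0.09 0.1; -0.089 0.2; -0.088 -1.3; -0.087 -1.6; -0.086 -0.6; -0.085 -0.5; -0.084 -0.6; -0.083 -1.3; -0.082 -1.2; -0.081 -1.1; -0.08 -0.6; -0.079 -1.1; -0.078 -0.8; -0.077 -1.1; -0.076 -1.1; -0.075 -1.5; -0.074 -1.0; -0.073 -1.0; -0.072 -0.5; -0.071 -0.9; -0.07 -0.8; -0.069 -1.3; -0.068 -0.9; -0.067 -0.9; -0.066 -1.0; -0.065 -0.8; -0.064 -0.5; -0.063 -0.6; -0.062 -0.7; -0.061 -0.8; -0.06 -0.5; -0.059 -1.3; -0.058 -0.6; -0.057 -0.1; -0.056 -0.8; -0.055 -0.5; -0.054 -0.4; -0.0536 -0.5; -0.0532 -0.7; -0.0528 -0.7; -0.0524 -0.5; -0.052 -1.2; -0.0516 -0.5; -0.0512 0.1; -0.0508 -1.1; -0.0504 -0.4; -0.05 -0.2; -0.0496 -0.6; -0.0492 -0.3; -0.0488 -0.2; -0.0484 -0.2; -0.048 0.2; -0.0476 -0.3; -0.0472 -0.2; -0.0468 0.2; -0.0464 -0.5; -0.046 -0.0; -0.0456 -0.3; -0.0452 -0.0; -0.0448 0.0; -0.0444 -0.2; -0.044 -0.2; -0.0436 -0.8; -0.0432 -1.5; -0.0428 -2.1; -0.0424 -2.2; -0.042 -2.0; -0.0416 -1.8; -0.0412 -1.8; -0.0408 -1.9; -0.0404 -1.8; -0.04 -2.4; -0.0396 -3.5; -0.0392 -5.5; 45.8833 -0.03967153544856446
```

Force fell away, then rose at the stop (5.5 N, well under the 15 N clamp limit). Time is short, so I'll back off and look.

```bash
python3 - <<'E'
from h import *
robot.move_straight([*at(-.075),.1405],.04);robot.move_straight([*at(-.12),.20],.2);robot.pause(.2)
w=save('wrist','w6.png');s=save('scene','s6.png')
cv2.imwrite('pics/v6.png',np.hstack([cv2.resize(s[115:285,220:420],(400,340),interpolation=2),cv2.resize(w[:300,130:430],(340,340),interpolation=2)])[:,:,::-1])
cs,cd=[viewer.get_calibration(n) for n in('scene','side')]
d=save('side','d6.png')
def cen(im,box):
    x0,y0,x1,y1=box;h=cv2.cvtColor(im,cv2.COLOR_RGB2HSV)[y0:y1,x0:x1].astype(int)
    m=((h[...,0]<6)|(h[...,0]>174))&(h[...,1]>150)&(h[...,2]>60);y,x=np.nonzero(m);return (x.min()+x.max())/2+x0,(y.min()+y.max())/2+y0
try:
    p=cen(s,(300,110,345,190));q=cen(d,(310,170,350,225));print(p,q,*tri([ray(cs,p),ray(cd,q)]))
except Exception as e: print(e)
print(robot.state()['clock'],F())
E
```

```text
(np.float64(315.5), np.float64(151.0)) (np.float64(326.0), np.float64(201.0)) [ 0.62059301 -0.17210488  0.16316361] [np.float64(0.8429109611094247), np.float64(0.8429109611094273)]
47.9 [-0.11 -0.04  1.06]
```

View pics/v6.png

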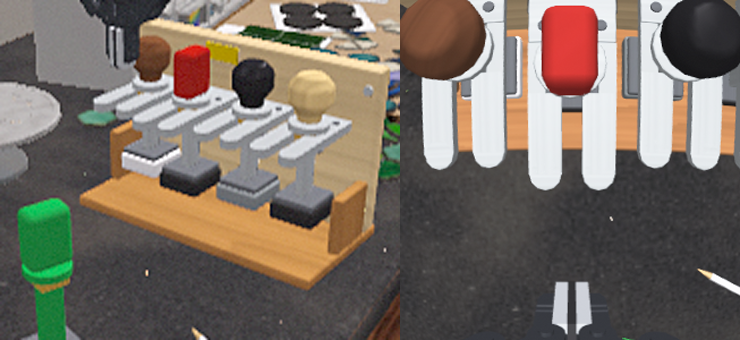

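The tamper is home: the grip centre is at z 0.1632 (0.163 expected), its collar lies on the plate, and it hangs straight like its neighbours.

```bash
python3 -c "
from rig import robot
print(robot.hand_in(), robot.state()['clock'])"
```

```text
the job is handed in; nothing more can be done
the job is handed in; nothing more can be done
```

The red-handled tamper was hung in the fork under the yellow tag, let go, and pushed home with at most about 5.5 N; the last pictures show it hanging straight, and the job was handed in at about 48 s, though no verdict came back.

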